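Unstop the measuring cell

ROBOT

A 6-joint arm with a two-finger parallel gripper is mounted at the origin on the work surface; the furniture and walls round the work are solid. World frame = base frame: x ahead of the robot, y to its left, z up, the work surface at z = 0. Lengths are in m, angles in degrees, forces in N, time in s.
With the tool pointing down it reaches from about 0.4 to 0.825 m from the base axis. Payload 7 kg.
Tool frame: the origin (TCP) lies between the finger pads; the fingertips stand 19 mm ahead of it and the grasp point (between the pads) is the TCP; z points along the fingers, y is the line along which they close (so a half turn about z gives the same grasp; the last joint's range is limited). The gripper opens to 88 mm and grips with 3 to 60 N. Pads are 19 mm wide; open, the fingers measure 130 mm over their backs; the gripper's body (78 mm by 193 mm) begins 47 mm behind the grasp point.
Start: joints at [-54.024, 20.546, 0.682, 0, -70.136, -16.507], TCP at [0.225, -0.636, 0.246] pointing down, gripper open.
Joint ranges: [-176.03, 176.03], [-82.01, 121.73], [-58.28, 71.71], [-173.87, 95.51], [-174.79, -0.11], [-173.66, 173.66]. Speed limits (degrees/s): [136.94, 136.94, 172.46, 180, 180, 180].

INTERFACE

Orientations are given as [roll, pitch, yaw] about the fixed x, y, z axes, in that order (R = Rz(yaw) Ry(pitch) Rx(roll)).
In Python, from plant import get_obs, snapshot, close_job, spot_in, spot_point gives the robot as it stands.
- The arm moves only by the tool play_rows, never from a script. Its argument "plan" is a list of rows, each a list of 6 numbers: the shift along the tool's x, y, z in cm, then the turn, a rotation vector about the tool's x, y, z in degrees. A call has 1 to 20 rows; each row shifts and turns the commanded pose from where the row before left it, along the tool's axes as they then stand; what a row does not reach is not made up. A row lasts 1/12 s, in which the tool goes at most 41.7 mm and 7.16 degrees, less where a joint would pass 70% of its speed; a pose out of reach is approached as far as the arm can. A call is refused whole if a number of a shift passes 4.17 or a number of a turn 7.16, either way. A call with a gripper value outside its range is refused whole. "grip" is the finger opening in cm, from 0 to 8.76, set as the call begins (left out, the last holds). The fingers move at their own pace and stop on an object; the grip force is fixed at half the most. Time passes only in rows, so rows that do not move let the fingers close. It gives the time, the measured TCP pose, the force, the opening and the grip force at its end, in the units of the state.
- get_obs(): the state, without advancing time (a new reading comes with each control period).
- snapshot(name): name is "side" or "top"; returns a dict with "frame" (480x640x3 uint8, red, green, blue), "fx", "fy", "cx", "cy" (pixels), "k1" (the pictures are not rectified: a ray, as slopes to the right and down, at radius r is drawn at 1 + k1 r^2 times it, then the intrinsics apply), "position" and "attitude" of the camera in the world. Camera axes: x right, y down, z forward; pixel columns grow to the right and rows downward; lengths in m; the calibration is good to about 2 mm. A picture is of the moment at which its call begins. There is no depth.
- close_job(): hands the job in; it is judged then, once.
Trained networks look in the newest picture that a camera, given by its name, has taken for a name from the list of things; names that differ only in an ending like _2 or _b are one class to them, and where a whole thing is asked for, a point or a joint stands for the part that bears it (a point fixed in the world has none). Each returns a list of dicts, best first, with "score" (0 to 1); they miss things now and then, are a little off and sometimes report something else, mostly with a low value. They report only what shows in the picture. A call takes as long as a camera call. They do not tell look-alikes from the thing itself.
- spot_in(camera, thing): "position" ([x, y, z] in m, in world coordinates, good to about 4 mm: the middle of the surface that is visible of it).
- spot_point(camera, thing): "position" ([x, y, z] in m, in world coordinates, good to about 4 mm: a listed point, or the origin of a listed thing).
The state is a dict: "clock": time; "joint_pos": joint angles; "qvel": joint speeds; "tau": joint torques, N m; "tool_pos": TCP position; "orientation": TCP orientation; "force": force on the tool from outside, world axes, zero at the start; "moment": the same for the moment, N m; "opening": finger opening in m; "gripper_force": force on a finger pad.
Only numpy, scipy, OpenCV 4.12 (cv2) and the standard library are available. Lean on these libraries where they do the work, as an engineer would, in place of code of your own. Each camera call takes 0.05 s, during which the arm holds its last target. There are 200 camera calls.

TASK

Take the tight orange stopper out of its measuring cell: hold it by the two flat faces of its handle and, while it is still in the mouth, rock it over to the left and then to the right (as seen from the robot) by about ten degrees each way, then draw it straight up and out. Put it down in the small steel tray and let go of it, and leave the blue stopper in its own cell.

Things in the scene. Friction and masses are not known exactly. Their poses are not given: they have to be found in the camera images.
- orange_stopper_centre (a point): orange press-fit stopper, 30 g, 74 mm long; this point is on its axis, 37 mm above its foot; its z runs up from foot to handle. Lower end: shank 22 mm square, up to 34 mm above the foot (lowest 4 mm only 14 mm square). Above it a flat ribbed handle, 40 mm high, 28 mm wide along x, 12 mm thick along y. Grip across its two flat faces (+y, -y), 45 to 65 mm above the foot
- orange_stopper_top (a point): middle of the top of the orange stopper's handle, 37 mm above its centre, same axes. To rock the stopper, turn it about its x axis, so that this end leans towards +y (left, within 20 degrees), then -y (right)
- cell_a_mouth (a point): centre of the mouth of the orange stopper's cell, at the top of a fixed black block 60 mm along x, 76 along y, 45 high, with an aluminium top and a green window in its -x side; z up; at the start the stopper's axes are parallel to these. The stopper stands upright, 27 mm deep in it, its centre 10 mm above this point
- cell_a: the same cell; origin on the worktop under its centre, same axes. In the mouth, 3 to 25 mm down, two sprung rubber cheeks (+y and -y sides) squeeze the shank with about 10 N each: a straight pull takes 12 to 20 N. They give up to 7 mm: rock about a point 13 mm below the mouth. Along x there is 1.5 mm of play a side
- tray_in (a point): the centre of the inner floor of the small square steel tray, 105 x 105 mm outside, 14 mm high, wall and floor 3 mm thick, open on top, fixed to the worktop; z up
- blue_stopper_centre (a point): the centre of a stopper of the same shape and size, but blue, in a second cell just like the first: to be left where it is
Mind the look-alikes: they are no part of the job. There is more than one size of the part that bears tray_in; the job needs the larger.

How it is judged (in metres and radians):
On the way, in this order (a step that is already met when the one before it is completed fails the run):
1. the orange stopper is leaned at least 5 degrees to the left (+y of the cell) while still in the mouth (angle between orange_stopper_centre's own z axis and vertical above 0.087 rad and y of orange_stopper_top in the frame of cell_a_mouth above 0.002 m and z of orange_stopper_centre in the frame of cell_a_mouth below 0.034 m and horizontal distance between orange_stopper_centre and cell_a_mouth below 0.02 m), for 0.04 s.
2. then leaned at least 5 degrees to the right (-y of the cell) while still in the mouth (angle between orange_stopper_centre's own z axis and vertical above 0.087 rad and y of orange_stopper_top in the frame of cell_a_mouth below -0.002 m and z of orange_stopper_centre in the frame of cell_a_mouth below 0.034 m and horizontal distance between orange_stopper_centre and cell_a_mouth below 0.02 m), for 0.04 s.
3. drawn straight up, clear of the mouth: its foot is above the mouth and its centre within 25 mm of the cell's axis (z of orange_stopper_centre in the frame of cell_a_mouth above 0.037 m and horizontal distance between orange_stopper_centre and cell_a_mouth below 0.025 m), for 0.02 s.
At the end, for the whole second after the job is handed in: the orange stopper, standing or lying, rests in the tray with its centre within 50 mm of the tray's centre along each side of the tray and no more than 42 mm above its floor, still and released; the blue stopper is within 10 mm of where it began (x of orange_stopper_centre in the frame of tray_in between -0.05 and 0.05 m and y of orange_stopper_centre in the frame of tray_in between -0.05 and 0.05 m and z of orange_stopper_centre in the frame of tray_in below 0.042 m and linear speed of orange_stopper below 0.03 m/s and distance of blue_stopper_centre from where it was at the start of the episode below 0.01 m); the robot touches nothing.
It fails at once if the blue stopper is pulled or knocked more than 10 mm from its place (distance of blue_stopper_centre from where it was at the start of the episode above 0.01 m).
It also fails if it takes over 35 s, if anything falls off the work surface, if the arm or the gripper's body presses on something with over 40 N, if the wrist force passes 120 N, or if a joint passes its speed limit or range.

## Working session

There is one attempt and no reset: what is moved stays moved. The work goes in short steps, Python scripts to look and compute and a tool call to move; the robot and the scene stay as the last step left them, time stands still between calls to the robot, and variables do not carry over. Pictures are saved under pics/ and viewed, at most 10 in all, crops included, and the job is handed in when it is done.

Besides the shell and the picture viewer there is one more tool, called after "Emit:" in YAML: its name, and indented under it one key for each argument. play_rows: Moves the arm, as the interface text tells. Its arguments: {"type":"object","properties":{"plan":{"type":"array","items":{"type":"array","items":{"type":"number"}}},"grip":{"type":"number"}},"required":["plan"]}

```bash
mkdir -p pics; ls
python3 - <<'E'
from plant import *
import cv2
for n in("side","top"):
    s=snapshot(n); cv2.imwrite(f"pics/{n}0.png",s["frame"][:,:,::-1]); print({k:v for k,v in s.items() if k!="frame"})
    for t in("orange_stopper_centre","orange_stopper_top","cell_a_mouth","tray_in","blue_stopper_centre","cell_a"):
        print(n,t,[(([round(float(x),3) for x in d["position"]]),round(d["score"],2)) for d in spot_point(n,t)])
o=get_obs();print(o)
E
```

```text
pics
{'fx': 552.9843774345599, 'fy': 552.9843774345599, 'cx': 320.2163429347731, 'cy': 239.70882921681627, 'k1': -0.05076867203712202, 'position': array([ 0.4573965 , -0.85253622,  0.51433205]), 'attitude': array([-115.65893837,   -1.48510114,   -2.47088344])}
side orange_stopper_centre [([0.507, -0.167, 0.048], 0.97)]
side orange_stopper_top []
side cell_a_mouth [([0.502, -0.168, 0.042], 0.79)]
side tray_in [([0.533, 0.302, 0.0], 0.87), ([0.514, 0.032, 0.004], 0.56)]
side blue_stopper_centre [([0.499, 0.175, 0.056], 0.91)]
side cell_a [([0.504, -0.17, 0.0], 0.62)]
{'fx': 494.7526559313124, 'fy': 494.7526559313124, 'cx': 316.97677520729485, 'cy': 239.73576662035723, 'k1': -0.09568459307147602, 'position': array([0.4540745 , 0.08022378, 0.9588654 ]), 'attitude': array([-175.24584248,   -2.04614196,  -91.49369013])}
top orange_stopper_centre [([0.502, -0.169, 0.055], 0.5)]
top orange_stopper_top [([0.5, -0.169, 0.092], 0.61)]
top cell_a_mouth [([0.501, -0.17, 0.051], 0.63)]
top tray_in [([0.534, 0.301, 0.002], 0.78), ([0.514, 0.028, 0.001], 0.74)]
top blue_stopper_centre [([0.498, 0.171, 0.055], 0.61)]
top cell_a [([0.503, -0.17, 0.004], 0.57)]
{'clock': 0.7, 'joint_pos': array([-5.40240735e+01,  2.05430178e+01,  6.81275464e-01, -2.47000994e-03,
       -7.01346682e+01, -1.65061640e+01]), 'qvel': array([-0.06810966,  0.02872989, -0.04786154, -0.00193217, -0.11118672,
       -0.08803038]), 'tau': array([ 1.47101517e-03, -5.82159519e+01,  2.93254012e+01,  7.00127766e+00,
        1.26531551e-02,  5.79401922e-05]), 'tool_pos': array([ 0.22496036, -0.63637883,  0.24558602]), 'orientation': array([-1.79997218e+02,  3.24718058e-03, -1.60531077e+02]), 'force': array([ 0.07527485, -0.32086028, -1.02797572]), 'moment': array([ 0.05272168,  0.02488925, -0.0546424 ]), 'gripper_force': 0.0, 'opening': 0.08778341303117479}
```

View pics/top0.png

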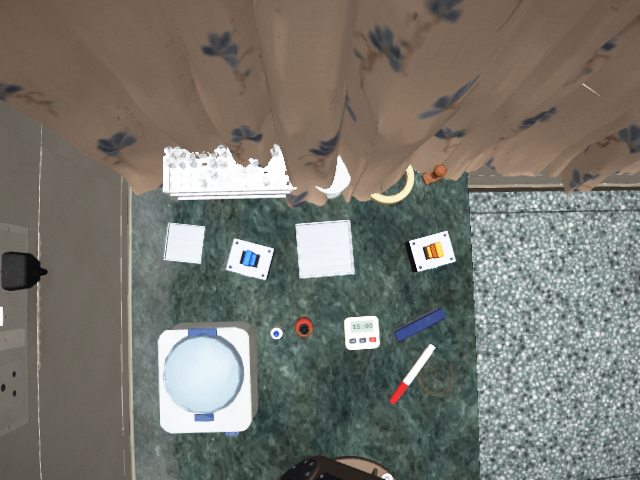

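View pics/side0.png

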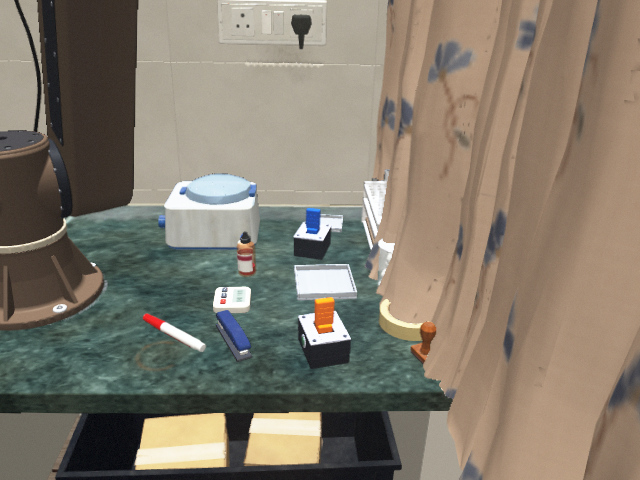

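```bash
cat > h.py <<'E'
import numpy as np, cv2
from scipy.spatial.transform import Rotation as R
def plane(s,uv,z):
    """pixels -> world points on height z"""
    K=np.array([[s["fx"],0,s["cx"]],[0,s["fy"],s["cy"]],[0,0,1]])
    n=cv2.undistortPoints(np.float64(uv).reshape(-1,1,2),K,np.array([s["k1"],0,0,0,0.]))[:,0]
    d=R.from_euler("xyz",s["attitude"],degrees=True).apply(np.c_[n,np.ones(len(n))])
    p=np.array(s["position"]); return p+d*((z-p[2])/d[:,2])[:,None]
def blob(s,mask,seed):
    n,l,_,c=cv2.connectedComponentsWithStats(mask.astype(np.uint8))
    ys,xs=np.nonzero(mask); i=np.argmin((xs-seed[0])**2+(ys-seed[1])**2)
    return l==l[ys[i],xs[i]]
E
python3 - <<'E'
from plant import *; from h import *
s=snapshot("top"); f=s["frame"]; g=f.min(2); hsv=cv2.cvtColor(f,cv2.COLOR_RGB2HSV)
def rect(m,z,n):
    c=max(cv2.findContours(m.astype(np.uint8),0,2)[0],key=len)
    P=plane(s,c[:,0],z)[:,:2]; r=cv2.minAreaRect((P*1000).astype(np.float32)); print(n,r)
rect(blob(s,g>140,(418,262)),.045,"cell")
rect(blob(s,g>140,(325,249)),.014,"tray")
rect(blob(s,g>140,(185,243)),.014,"small")
o=(hsv[...,0]<22)&(hsv[...,1]>170)&(hsv[...,2]>120)
m=blob(s,o,(433,250)); rect(m,.092,"orange if top")
a=cv2.resize(f[215:285,390:480],None,fx=5,fy=5,interpolation=2)
b=cv2.resize(f[210:290,220:360],None,fx=5,fy=5,interpolation=2)[:350,:]
t=snapshot("side")["frame"]; c=cv2.resize(t[285:375,280:365],None,fx=4,fy=4,interpolation=2)
o=np.zeros((600,800,3),np.uint8); o[:350,:450]=a; o[:360,455:795]=c[:360,:340]; o[365:600,:]=cv2.resize(f[210:290,150:360],(617,235),interpolation=2)[:, :617] if 0 else cv2.resize(f[210:290,150:422],(800,235))
cv2.imwrite("pics/c1.png",o[:,:,::-1])
E
```

```text
cell ((503.2187805175781, -170.30853271484375), (61.737548828125, 76.89508056640625), 13.610081672668457)
tray ((514.4801635742188, 30.366775512695312), (106.16996002197266, 106.46662139892578), 3.1757748126983643)
small ((532.44140625, 300.247314453125), (75.96144104003906, 73.06201934814453), 83.1791000366211)
orange if top ((499.6390075683594, -156.2418670654297), (24.614782333374023, 19.02405548095703), 13.007368087768555)
```

View pics/c1.png

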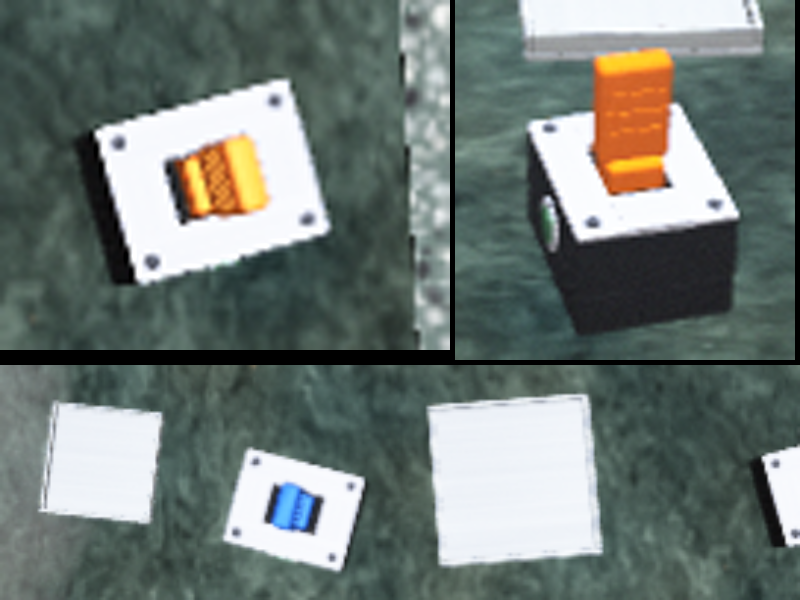

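The larger tray is at top px (325,249), 106 mm square, centre (0.514, 0.030). The one at (185,243) is about 75 mm and is the look-alike. The orange stopper is at (433,250), in cell A at (0.503,-0.170), yaw 13.6°, with the green window on its -x side. The blue stopper at (250,259) stays where it is. Next I'll check the curtain position and work out the approach.

```bash
cat >> h.py <<'E'
def togo(o,pos,yaw):
    Rt=R.from_euler("xyz",o["orientation"],degrees=True); T=R.from_euler("xyz",[180,0,yaw],degrees=True)
    print("t",round(o["clock"],2),"pos",np.round(o["tool_pos"],4),"rpy",np.round(o["orientation"],2),"open",round(o["opening"],4),"F",np.round(o["force"],1))
    print("shift cm",np.round(Rt.inv().apply(np.array(pos)-o["tool_pos"])*100,3),"turn",np.round((Rt.inv()*T).as_rotvec(degrees=True),2))
E
python3 - <<'E'
from plant import *; from h import *
togo(get_obs(),[.5025,-.170,.246],-166.4)
s=snapshot("side")
for uv in [(378,285),(390,200),(385,20),(440,340)]:
    p0=np.array(s["position"]); d=plane(s,[uv],0)[0]-p0
    print(uv,[np.round(p0+d*((y-p0[1])/d[1]),3) for y in(-.2,-.1,.0,.1)])
E
```

```text
t 0.8 pos [ 0.225  -0.6364  0.2456] rpy [-180.      0.   -160.53] open 0.0878 F [0.5 0.3 1.2]
shift cm [-4.1712e+01  3.4722e+01 -4.1000e-02] turn [-0.    0.    5.87]
(378, 285) [array([ 0.575, -0.2  ,  0.132]), array([ 0.593, -0.1  ,  0.073]), array([0.611, 0.   , 0.015]), array([ 0.629,  0.1  , -0.044])]
(390, 200) [array([ 0.581, -0.2  ,  0.257]), array([ 0.6  , -0.1  ,  0.218]), array([0.619, 0.   , 0.178]), array([0.638, 0.1  , 0.139])]
(385, 20) [array([ 0.559, -0.2  ,  0.472]), array([ 0.574, -0.1  ,  0.466]), array([0.59, 0.  , 0.46]), array([0.606, 0.1  , 0.453])]
(440, 340) [array([ 0.673, -0.2  ,  0.039]), array([ 0.706, -0.1  , -0.034]), array([ 0.739,  0.   , -0.107]), array([ 0.772,  0.1  , -0.18 ])]
```

Emit:
play_rows:
  plan:
    - [-2.3,1.93,0,0,0,0]
    - [-2.3,1.93,0,0,0,0]
    - [-2.3,1.93,0,0,0,0]
    - [-2.3,1.93,0,0,0,0]
    - [-2.3,1.93,0,0,0,0]
    - [-2.3,1.93,0,0,0,0]
    - [-2.3,1.93,0,0,0,0]
    - [-2.3,1.93,0,0,0,0]
    - [-2.3,1.93,0,0,0,0]
    - [-2.3,1.93,0,0,0,0]
    - [-2.3,1.93,0,0,0,0]
    - [-2.3,1.93,0,0,0,0]
    - [-2.3,1.93,0,0,0,0]
    - [-2.3,1.93,0,0,0,0]
    - [-2.3,1.93,0,0,0,0]
    - [-2.3,1.93,0,0,0,0]
    - [-2.3,1.93,0,0,0,0]
    - [-2.3,1.93,0,0,0,0]
    - [0,0,0,0,0,5.87]
    - [0,0,0,0,0,0]
  grip: 8.7

```text
clock: 2.52
tool_pos: [0.5002, -0.1695, 0.2455]
orientation: [180.0, 0.0, -166.5]
force: [-0.5, -0.7, -0.1]
opening: 0.087
gripper_force: 0.0
```

Run:
```python
from plant import *; from h import *
togo(get_obs(),[.5025,-.170,.118],-166.4)
```

```text
t 2.52 pos [ 0.5002 -0.1695  0.2455] rpy [ 180.      0.   -166.51] open 0.087 F [-0.5 -0.7 -0.1]
shift cm [-0.214 -0.105 12.754] turn [ 0.    0.   -0.11]
```

Emit:
play_rows:
  plan:
    - [-0.2,-0.1,2.1,0,0,0]
    - [0,0,2.1,0,0,0]
    - [0,0,2.1,0,0,0]
    - [0,0,2.1,0,0,0]
    - [0,0,2.1,0,0,0]
    - [0,0,2.2,0,0,0]
    - [0,0,0,0,0,0]
  grip: 5

```text
clock: 3.1
tool_pos: [0.4987, -0.1718, 0.1148]
orientation: [179.9, -0.3, -166.4]
force: [-0.1, 0.2, 0.2]
opening: 0.0509
gripper_force: 0.0
```

Run:
```python
from plant import *; from h import *
togo(get_obs(),[.5025,-.170,.078],-166.4)
s=snapshot("side"); f=s["frame"]
for t in("orange_stopper_centre","orange_stopper_top","cell_a_mouth"): print(t,[(np.round(d["position"],4),round(d["score"],2)) for d in spot_point("side",t)])
cv2.imwrite("pics/c2.png",cv2.resize(f[230:380,230:430],None,fx=4,fy=4,interpolation=2)[:,:,::-1])
```

```text
t 3.1 pos [ 0.4987 -0.1718  0.1148] rpy [ 179.87   -0.35 -166.36] open 0.0509 F [-0.1  0.2  0.2]
shift cm [-0.438  0.077  3.682] turn [ 0.13 -0.35  0.04]
orange_stopper_centre [(array([ 0.5053, -0.1677,  0.0528]), 0.66)]
orange_stopper_top [(array([ 0.5027, -0.1696,  0.0925]), 0.75)]
cell_a_mouth [(array([ 0.5001, -0.1697,  0.0387]), 0.81)]
```

View pics/c2.png

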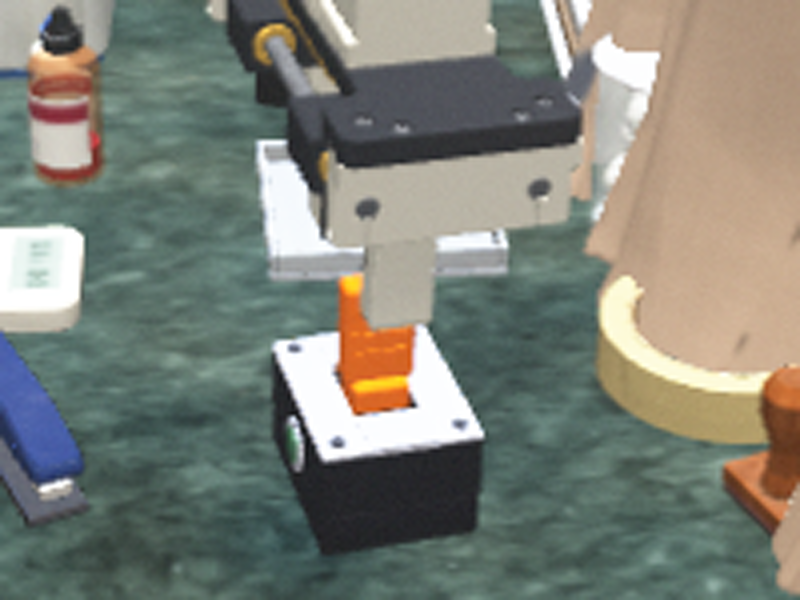

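The fingers straddle the orange handle, at about (375,340) in the crop, and are clear of everything else. I'll let the arm settle, then descend.

Emit:
play_rows:
  plan:
    - [0,0,0,0,0,0]
    - [0,0,0,0,0,0]

```text
clock: 3.47
tool_pos: [0.5024, -0.1715, 0.1199]
orientation: [-180.0, 0.1, -166.4]
force: [0.2, -0.1, -0.1]
opening: 0.0499
gripper_force: 0.0
```

Run:
```python
from plant import *; from h import *
togo(get_obs(),[.5025,-.170,.078],-166.4)
```

```text
t 3.47 pos [ 0.5024 -0.1715  0.1199] rpy [-1.7997e+02  1.3000e-01 -1.6638e+02] open 0.0499 F [ 0.2 -0.1 -0.1]
shift cm [-0.038  0.143  4.188] turn [-0.03  0.13  0.02]
```

Emit:
play_rows:
  plan:
    - [0,0.13,0.7,0,0,0]
    - [0,0,0.7,0,0,0]
    - [0,0,0.7,0,0,0]
    - [0,0,0.7,0,0,0]
    - [0,0,0.7,0,0,0]
    - [0,0,0.6,0,0,0]
    - [0,0,0,0,0,0]
    - [0,0,0,0,0,0]
    - [0,0,0,0,0,0]
    - [0,0,0,0,0,0]

```text
clock: 4.3
tool_pos: [0.5017, -0.1701, 0.0779]
orientation: [-180.0, 0.0, -166.4]
force: [-0.3, -0.6, -0.0]
opening: 0.05
gripper_force: 0.0
```

Emit:
play_rows:
  plan:
    - [0,0,0,0,0,0]
    - [0,0,0,0,0,0]
    - [0,0,0,0,0,0]
    - [0,0,0,0,0,0]
    - [0,0,0,0,0,0]
    - [0,0,0,0,0,0]
    - [0,0,0,0,0,0]
    - [0,0,0,0,0,0]
  grip: 0

```text
clock: 4.97
tool_pos: [0.5013, -0.1701, 0.0776]
orientation: [180.0, -0.0, -166.4]
force: [0.0, -0.1, 1.1]
opening: 0.0119
gripper_force: 30.0
```

Run:
```python
from plant import *; from h import *
o=get_obs(); togo(o,[.5025,-.170,.078],-166.4); print(o["gripper_force"],o["moment"])
s=snapshot("side"); f=s["frame"]
cv2.imwrite("pics/c3.png",cv2.resize(f[230:380,230:430],None,fx=4,fy=4,interpolation=2)[:,:,::-1])
```

```text
t 4.97 pos [ 0.5013 -0.1701  0.0776] rpy [ 180.     -0.   -166.41] open 0.0119 F [ 0.  -0.1  1.1]
shift cm [-0.115 -0.016 -0.04 ] turn [ 0.   -0.   -0.01]
29.997036159038544 [ 0.03719838  0.07536027 -0.096313  ]
```

View pics/c3.png

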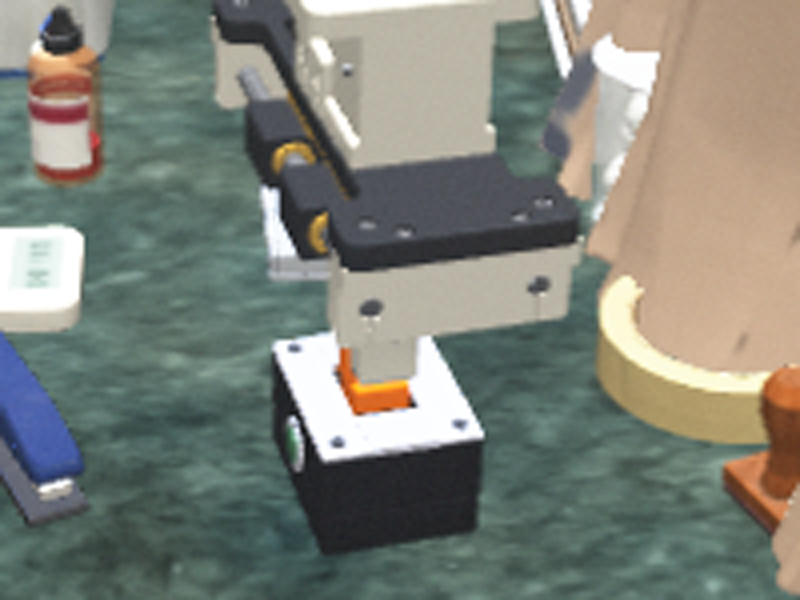

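The handle is gripped across its flats: opening 11.9 mm, finger at about (385,360) over the orange handle. Now I'll rock it left.

Emit:
play_rows:
  plan:
    - [0,0.16,0.003,2,0,0]
    - [0,0.16,0.003,2,0,0]
    - [0,0.16,0.003,2,0,0]
    - [0,0.16,0.003,2,0,0]
    - [0,0.16,0.003,2,0,0]
    - [0,0.08,0.001,1,0,0]
    - [0,0,0,0,0,0]
    - [0,0,0,0,0,0]
    - [0,0,0,0,0,0]

```text
clock: 5.77
tool_pos: [0.4997, -0.1614, 0.0775]
orientation: [-169.0, 0.1, -166.4]
force: [-2.5, 3.0, 7.5]
opening: 0.0119
gripper_force: 30.0
```

Run:
```python
from plant import *; from h import *
o=get_obs(); togo(o,[.5013,-.1701,.0776],-166.4); print(o["gripper_force"],o["moment"])
s=snapshot("side"); f=s["frame"]
cv2.imwrite("pics/c4.png",cv2.resize(f[260:380,260:400],None,fx=5,fy=5,interpolation=2)[:,:,::-1])
```

```text
t 5.77 pos [ 0.4997 -0.1614  0.0775] rpy [-1.6897e+02  5.0000e-02 -1.6636e+02] open 0.0119 F [-2.5  3.   7.5]
shift cm [ 0.045 -0.87   0.156] turn [-11.03   0.06   0.03]
30.009592473506927 [ 1.36009183  1.22045763 -0.20154837]
```

View pics/c4.png

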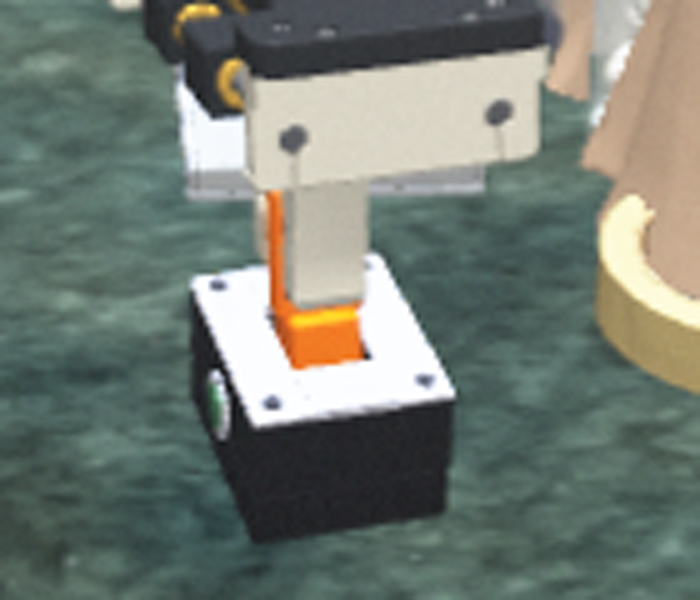

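The tool and stopper are leaned 11° left, away from the camera, with the shank at about (325,340) still in the mouth. Now right.

Emit:
play_rows:
  plan:
    - [0,-0.16,0.003,-2,0,0]
    - [0,-0.16,0.003,-2,0,0]
    - [0,-0.16,0.003,-2,0,0]
    - [0,-0.16,0.003,-2,0,0]
    - [0,-0.16,0.003,-2,0,0]
    - [0,-0.16,0.003,-2,0,0]
    - [0,-0.16,0.003,-2,0,0]
    - [0,-0.16,0.003,-2,0,0]
    - [0,-0.16,0.003,-2,0,0]
    - [0,-0.16,0.003,-2,0,0]
    - [0,-0.16,0.003,-2,0,0]
    - [0,0,0,0,0,0]
    - [0,0,0,0,0,0]
    - [0,0,0,0,0,0]

```text
clock: 6.98
tool_pos: [0.5042, -0.1791, 0.0776]
orientation: [169.0, 0.1, -166.4]
force: [-0.1, 0.8, 7.5]
opening: 0.0118
gripper_force: 30.0
```

Run:
```python
from plant import *; from h import *
o=get_obs(); togo(o,[.5013,-.1701,.0776],-166.4); print(o["gripper_force"],o["moment"])
s=snapshot("side"); f=s["frame"]
cv2.imwrite("pics/c5.png",cv2.resize(f[260:380,260:400],None,fx=5,fy=5,interpolation=2)[:,:,::-1])
```

```text
t 6.98 pos [ 0.5042 -0.1791  0.0776] rpy [ 1.6904e+02  8.0000e-02 -1.6641e+02] open 0.0118 F [-0.1  0.8  7.5]
shift cm [0.068 0.927 0.175] turn [10.96  0.08 -0.  ]
29.999980330467224 [-0.13899907  0.14203422  0.01657445]
```

View pics/c5.png

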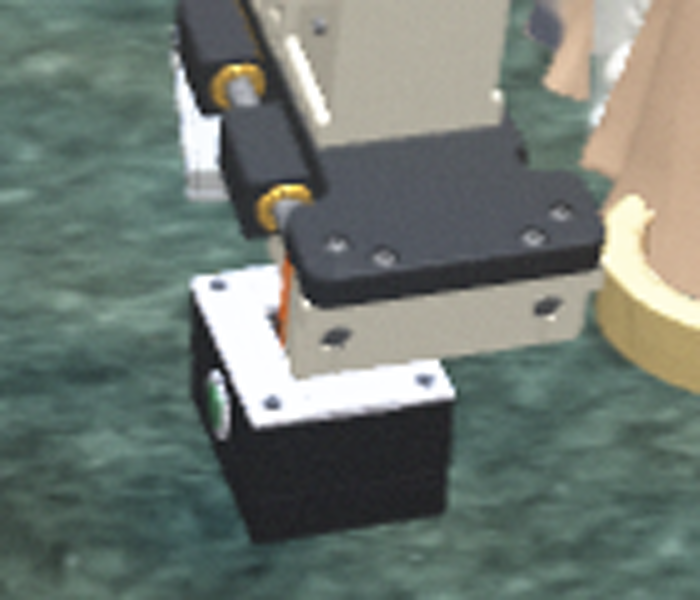

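The stopper is now leaned 11° right, and the orange at (285,300) is still held. Next: upright, then straight up.

Emit:
play_rows:
  plan:
    - [0,0.16,0.003,2,0,0]
    - [0,0.16,0.003,2,0,0]
    - [0,0.16,0.003,2,0,0]
    - [0,0.16,0.003,2,0,0]
    - [0,0.16,0.003,2,0,0]
    - [0,0.08,0.001,0.96,0,0]
    - [0,0,0,0,0,0]
    - [0,0,0,0,0,0]

```text
clock: 7.7
tool_pos: [0.5018, -0.1698, 0.0778]
orientation: [180.0, 0.0, -166.3]
force: [0.7, 0.0, 0.9]
opening: 0.0119
gripper_force: 30.0
```

Emit:
play_rows:
  plan:
    - [0,0,-0.3,0,0,0]
    - [0,0,-0.3,0,0,0]
    - [0,0,-0.3,0,0,0]
    - [0,0,-0.3,0,0,0]
    - [0,0,-0.3,0,0,0]
    - [0,0,-0.3,0,0,0]
    - [0,0,-0.3,0,0,0]
    - [0,0,-0.3,0,0,0]
    - [0,0,-0.3,0,0,0]
    - [0,0,-0.3,0,0,0]
    - [0,0,-0.5,0,0,0]
    - [0,0,-0.5,0,0,0]
    - [0,0,-0.7,0,0,0]
    - [0,0,-0.7,0,0,0]
    - [0,0,-0.7,0,0,0]
    - [0,0,-0.7,0,0,0]
    - [0,0,-0.7,0,0,0]
    - [0,0,-0.7,0,0,0]
    - [0,0,0,0,0,0]
    - [0,0,0,0,0,0]

```text
clock: 9.37
tool_pos: [0.5016, -0.1701, 0.16]
orientation: [180.0, 0.1, -166.4]
force: [0.2, -0.8, -1.1]
opening: 0.0119
gripper_force: 30.0
```

Run:
```python
from plant import *; from h import *
o=get_obs(); togo(o,[.512,.030,.165],-166.4); print(o["gripper_force"])
s=snapshot("side"); f=s["frame"]
cv2.imwrite("pics/c6.png",cv2.resize(f[200:380,230:430],None,fx=3,fy=3,interpolation=2)[:,:,::-1])
```

```text
t 9.37 pos [ 0.5016 -0.1701  0.16  ] rpy [ 1.7997e+02  6.0000e-02 -1.6640e+02] open 0.0119 F [ 0.2 -0.8 -1.1]
shift cm [-5.714 19.207 -0.487] turn [ 0.03  0.06 -0.  ]
29.997451901435852
```

View pics/c6.png

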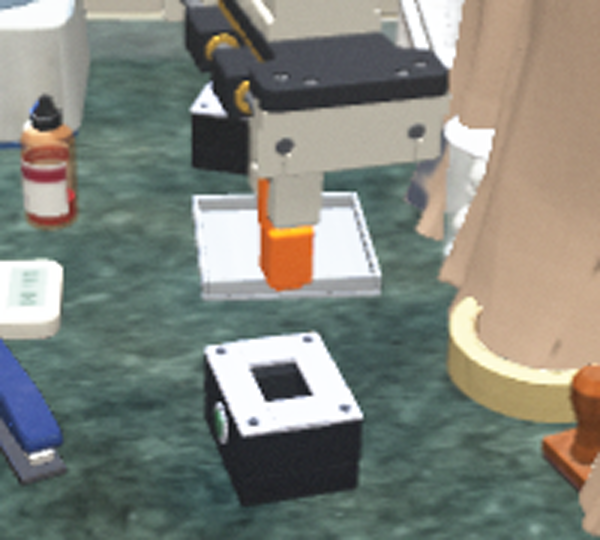

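The stopper is out and still held (orange at (287,255)), and the cell is empty. Now to the large tray.

Emit:
play_rows:
  plan:
    - [-0.41,1.42,0,0,0,0]
    - [-0.41,1.42,0,0,0,0]
    - [-0.41,1.42,0,0,0,0]
    - [-0.41,1.42,0,0,0,0]
    - [-0.41,1.42,0,0,0,0]
    - [-0.41,1.42,0,0,0,0]
    - [-0.41,1.42,0,0,0,0]
    - [-0.41,1.42,0,0,0,0]
    - [-0.41,1.42,0,0,0,0]
    - [-0.41,1.42,0,0,0,0]
    - [-0.41,1.42,0,0,0,0]
    - [-0.41,1.42,0,0,0,0]
    - [-0.41,1.42,0,0,0,0]
    - [0,0,0,0,0,0]
    - [0,0,0,0,0,0]
    - [0,0,0,0,0,0]

```text
clock: 10.75
tool_pos: [0.5095, 0.0215, 0.1592]
orientation: [180.0, -0.1, -166.4]
force: [-0.6, -0.1, -0.5]
opening: 0.0116
gripper_force: 30.0
```

Emit:
play_rows:
  plan:
    - [0,0,0.9,0,0,0]
    - [0,0,0.9,0,0,0]
    - [0,0,0.9,0,0,0]
    - [0,0,0.9,0,0,0]
    - [0,0,0.9,0,0,0]
    - [0,0,0.9,0,0,0]
    - [0,0,0.9,0,0,0]
    - [0,0,0.9,0,0,0]
    - [0,0,0.7,0,0,0]
    - [0,0,0.5,0,0,0]
    - [0,0,0.3,0,0,0]
    - [0,0,0.3,0,0,0]
    - [0,0,0,0,0,0]
    - [0,0,0,0,0,0]
    - [0,0,0,0,0,0]

```text
clock: 12.0
tool_pos: [0.51, 0.022, 0.07]
orientation: [180.0, 0.0, -166.4]
force: [-0.1, -1.1, 0.4]
opening: 0.012
gripper_force: 30.0
```

Run:
```python
from plant import *; from h import *
o=get_obs(); togo(o,[.510,.022,.064],-166.4); print(o["gripper_force"])
s=snapshot("side"); f=s["frame"]
cv2.imwrite("pics/c7.png",cv2.resize(f[180:330,230:430],None,fx=4,fy=4,interpolation=2)[:,:,::-1])
```

```text
t 12.0 pos [0.51  0.022 0.07 ] rpy [ 1.7996e+02  4.0000e-02 -1.6639e+02] open 0.012 F [-0.1 -1.1  0.4]
shift cm [0.002 0.004 0.6  ] turn [0.04 0.04 0.01]
29.997459948062897
```

View pics/c7.png

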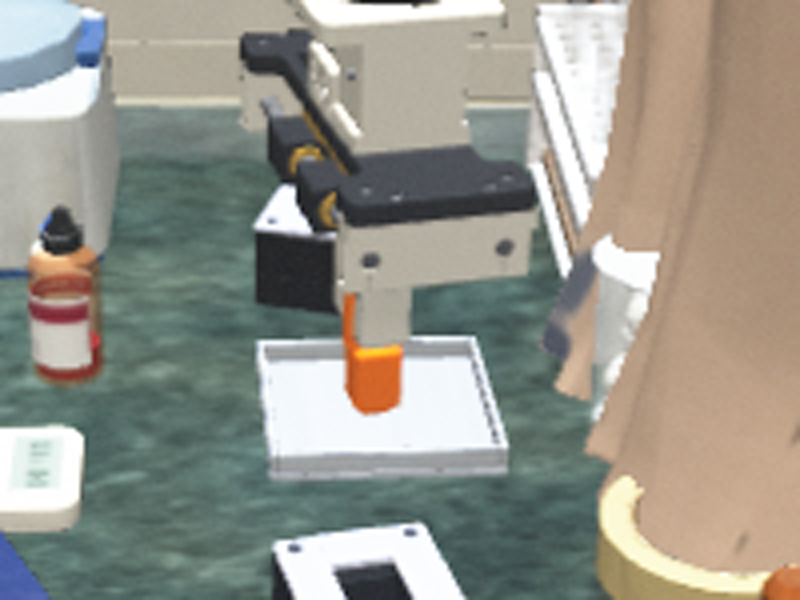

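The stopper hangs over the middle of the tray at (375,390), upright and about 6 mm above the floor. I'll ease it down until it touches.

Emit:
play_rows:
  plan:
    - [0,0,0.2,0,0,0]
    - [0,0,0.2,0,0,0]
    - [0,0,0.15,0,0,0]
    - [0,0,0,0,0,0]
    - [0,0,0,0,0,0]
    - [0,0,0,0,0,0]

```text
clock: 12.55
tool_pos: [0.5097, 0.0218, 0.0641]
orientation: [180.0, -0.0, -166.4]
force: [0.4, 0.8, -1.5]
opening: 0.0118
gripper_force: 30.0
```

Emit:
play_rows:
  plan:
    - [0,0,0.07,0,0,0]
    - [0,0,0.07,0,0,0]
    - [0,0,0,0,0,0]
    - [0,0,0,0,0,0]

```text
clock: 12.88
tool_pos: [0.5097, 0.0219, 0.0627]
orientation: [180.0, -0.0, -166.4]
force: [-0.4, 0.4, 1.1]
opening: 0.0117
gripper_force: 30.0
```

Near contact. Now I'll release slowly and rise.

Emit:
play_rows:
  plan:
    - [0,0,0,0,0,0]
    - [0,0,0,0,0,0]
    - [0,0,0,0,0,0]
    - [0,0,0,0,0,0]
    - [0,0,0,0,0,0]
    - [0,0,0,0,0,0]
  grip: 5

```text
clock: 13.38
tool_pos: [0.5098, 0.0219, 0.0628]
orientation: [180.0, 0.0, -166.4]
force: [0.0, -0.3, -0.5]
opening: 0.0458
gripper_force: 0.0
```

Emit:
play_rows:
  plan:
    - [0,0,-0.6,0,0,0]
    - [0,0,-1,0,0,0]
    - [0,0,-1,0,0,0]
    - [0,0,-1,0,0,0]
    - [0,0,-1,0,0,0]
    - [0,0,-1.5,0,0,0]
    - [0,0,-2,0,0,0]
    - [0,0,-2,0,0,0]
    - [0,0,-2,0,0,0]
    - [0,0,-1.5,0,0,0]
    - [0,0,0,0,0,0]
    - [0,0,0,0,0,0]
    - [0,0,0,0,0,0]

```text
clock: 14.47
tool_pos: [0.5094, 0.0217, 0.1989]
orientation: [179.9, 0.0, -166.4]
force: [-0.1, -0.4, -0.3]
opening: 0.05
gripper_force: 0.0
```

Run:
```python
from plant import *; from h import *
o=get_obs(); togo(o,[.510,.022,.064],-166.4)
s=snapshot("side"); f=s["frame"]
for t in("orange_stopper_centre","blue_stopper_centre"): print(t,[(np.round(d["position"],4),round(d["score"],2)) for d in spot_point("side",t)])
cv2.imwrite("pics/c8.png",cv2.resize(f[180:330,230:430],None,fx=4,fy=4,interpolation=2)[:,:,::-1])
```

```text
t 14.47 pos [0.5094 0.0217 0.1989] rpy [ 1.7994e+02  1.0000e-02 -1.6641e+02] open 0.05 F [-0.1 -0.4 -0.3]
shift cm [-0.061 -0.    13.487] turn [ 0.06  0.01 -0.01]
orange_stopper_centre [(array([0.5147, 0.0246, 0.0363]), 0.6)]
blue_stopper_centre [(array([0.4987, 0.1757, 0.0534]), 0.78)]
```

View pics/c8.png

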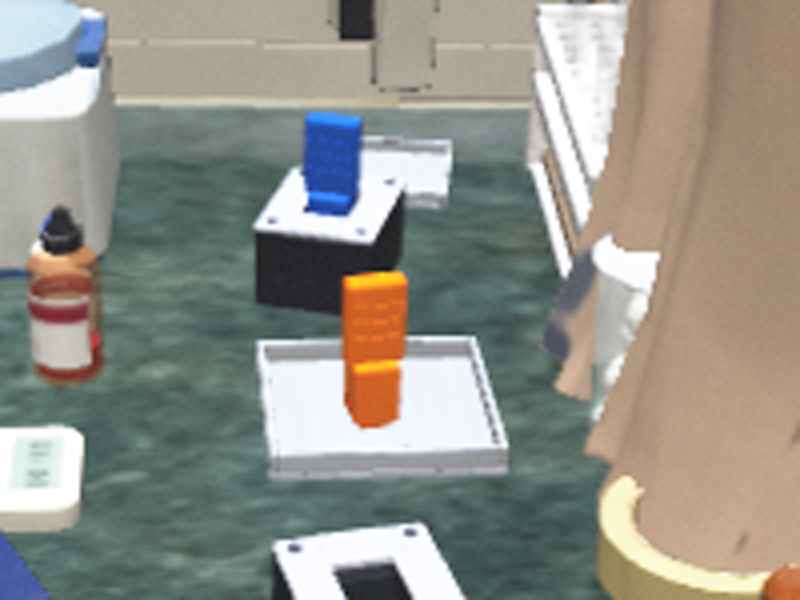

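The orange stopper stands released in the large tray at (375,350), the blue one is undisturbed in its cell at (332,160), and the gripper is clear above.

```bash
python3 -c "
from plant import *
print(close_job())"
```

```text
the job is handed in; nothing more can be done
None
```

The orange stopper was rocked 11° left, then 11° right, drawn straight up and left standing released in the larger tray; the blue stopper was left alone in its cell, and the job was handed in at about 14.5 s with no verdict returned.

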